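Set out the marble display

TASK

Set out the marbles on the slotted beech stand: the onyx in the wide cradle, the red-striped cat's-eye in the cradle next to the onyx on the bell's side, the blue-striped one in the cradle next to the onyx on the tumbler's side, and the yellow-striped one in the end cradle that is left over. Set each marble down in its cradle rather than dropping it, and leave the bell and the tumbler standing where they are.

Things in the scene. Friction and masses are not known exactly. Their poses are not given: they have to be found in the camera images.
- onyx: bulky black onyx marble with mica flecks, a ball 56 mm in diameter, 250 g; origin at its centre. It starts in one of four identical cork rings on the bench (ring 8 mm high, 32 mm outside diameter; marble centre 34 mm above the bench). Seated in the wide cradle its centre lies 21 mm above the rim, 51 mm above the bench
- marble_red: clear glass cat's-eye marble with red stripes, a ball 35 mm in diameter, 56 g; origin at its centre. It starts in one of four identical cork rings standing on the bench in front of the stand (ring 8 mm high, 32 mm outside diameter; marble centre 22 mm above the bench). Seated in a small cradle its centre lies 14 mm above the rim, 44 mm above the bench
- marble_blue: clear glass cat's-eye marble with blue stripes, a ball 35 mm in diameter, 56 g; origin at its centre. It starts in one of four identical cork rings standing on the bench in front of the stand (ring 8 mm high, 32 mm outside diameter; marble centre 22 mm above the bench). Seated in a small cradle its centre lies 14 mm above the rim, 44 mm above the bench
- marble_yellow: clear glass cat's-eye marble with yellow stripes, a ball 35 mm in diameter, 56 g; origin at its centre. It starts in one of four identical cork rings standing on the bench in front of the stand (ring 8 mm high, 32 mm outside diameter; marble centre 22 mm above the bench). Seated in a small cradle its centre lies 14 mm above the rim, 44 mm above the bench
- cradle_wide: wide round turned beech cradle, 52 mm outside diameter with a 38 mm round hollow, for the onyx marble; fixed in one of the two inner places of the slotted beech stand, a straight rail 320 mm long, 62 mm wide and 20 mm high that carries all four cradles in one row 80 mm apart; origin at the centre of its rim, 30 mm above the bench; z up, y along the stand towards its brass-plate end
- cradle_inner: round turned beech cradle in the other inner place of the stand, beside the wide cradle, 34 mm outside diameter with a 22 mm round hollow, fits a cat's-eye marble; fixed; origin at the centre of its rim, 30 mm above the bench (10 mm above the top of the stand); z up, y along the stand towards its brass-plate end
- cradle_plate_end: round turned beech cradle at the end of the stand that has a small brass plate let into the wood, 34 mm outside diameter with a 22 mm round hollow, fits a cat's-eye marble; fixed; origin at the centre of its rim, 30 mm above the bench (10 mm above the top of the stand); z up, y along the stand towards its brass-plate end
- cradle_plain_end: round turned beech cradle at the plain wooden end of the stand, opposite the brass plate, 34 mm outside diameter with a 22 mm round hollow, fits a cat's-eye marble; fixed; origin at the centre of its rim, 30 mm above the bench (10 mm above the top of the stand); z up, y along the stand towards its brass-plate end
- bell: small bronze table bell with a dark wooden handle, 55 mm across the mouth, 75 mm high, standing loose on the bench off one end of the stand (either end); origin at the centre of its underside; z up
- tumbler: jade green glass tumbler, 70 mm across, 88 mm high, standing loose on the bench off the other end of the stand; origin at the centre of its underside; z up
Things that resemble listed ones, but are neither listed nor needed, are in the scene too. Leave any green or turquoise look-alike of the marble_blue alone. Of the things that look like the marble_yellow, the smallest one is meant.

How it is judged:
By the outcome, as a careful person would: the job done as asked, in the order asked, and still so for the second after the job is handed in, with the robot touching nothing.
It also fails if it takes over 109 s, if anything falls off the work surface, if the arm or the gripper's body presses on something with over 40 N, if the wrist force passes 120 N, or if a joint passes its speed limit or range.

ROBOT

A 6-joint arm with a two-finger parallel gripper is mounted at the origin on the work surface. World frame = base frame: x ahead of the robot, y to its left, z up, the work surface at z = 0. Lengths are in m, angles in rad, forces in N, time in s.
With the tool pointing down it reaches from about 0.275 to 0.85 m from the base axis. Payload 19 kg.
Tool frame: the origin (TCP) lies midway between the tips of the shut fingers; the grasp point (between the pads) lies ctrl.grip_depth behind it (ctrl.grip_depth is the distance from the TCP to the grasp point, in m); z points along the fingers, y is the direction in which the jaws open and shut (so a half turn about z gives the same grasp; the last joint's range is limited). The gripper opens to 85 mm and grips with 20 to 120 N. Pads are 22 mm wide; open, the fingers measure 114 mm over their backs; the gripper's body (76 mm by 85 mm) begins 54 mm behind the grasp point. The pads swing forward as they close: fully open they stand 13 mm farther back than shut.
Start: joints at [-1.426, 0.15, 1.437, -0, 1.554, -0.134], TCP at [0.158, -0.553, 0.231] pointing down, gripper open.
Joint ranges: [-2.8, 2.8], [-0.68, 2.1], [0.12, 2.68], [-1.39, 4.53], [0.16, 2.79], [-2.81, 2.81]. Speed limits (rad/s): [1.89, 1.89, 2.22, 3.01, 3.01, 3.01].

INTERFACE

Orientations are given as a unit quaternion [x, y, z, w].
In Python, from rig import ctrl gives the robot as it stands. Calls block until the motion is done:
- ctrl.move_ptp(position, orientation): joint-space move of the TCP to a pose.
- ctrl.movel(position, rotation=None, vel=0.15, stop_force=None): straight line of the TCP; rotation=None keeps the orientation; vel is the mean speed in m/s. With stop_force (N) it stops when the force on the tool has changed by that much, and returns True; else False.
- ctrl.set_joints(angles): joint-space move.
- ctrl.open() and ctrl.close_gripper(effort=None): open the fingers fully, or close them until they stop; effort is the grip in N (None keeps the last).
- ctrl.hold(seconds).
- ctrl.inverse_kinematics(position, orientation): joint angles nearest the present ones, or None.
- ctrl.get_state(): the state.
- ctrl.camera(name): name is "side" or "top" or "wrist"; returns a dict with "pixels" (480x640x3 uint8, red, green, blue), "range_z" (480x640 float32, m along the optical axis (not along the pixel's ray), 0 where there is no reading), "fx", "fy", "cx", "cy" (pixels), "extrinsics" (4x4, takes a point from camera to world coordinates); the wrist camera has in their place "mount" (4x4, takes a point from camera to tool coordinates, whose origin is the TCP and whose axes are the flange's). Camera axes: x right, y up, looking along -z (the intrinsics and any distortion apply to the point x, -y, -z); pixel columns grow to the right and rows downward; lengths in m; the calibration is good to about 2 mm. The wrist camera is an equidistant fisheye: a pixel r from the principal point sees the ray r / f radians off the axis. A picture is of the moment at which its call begins: read the wrist's pose just before it.
A pose or a line that the arm cannot do raises ctrl.Unreachable and nothing moves.
- ctrl.finish_job(): hands the job in, once; it reports no verdict.
Trained networks look in the newest picture that a camera, given by its name, has taken for a name from the list of things; names that differ only in an ending like _2 or _b are one class to them, and where a whole thing is asked for, a point or a joint stands for the part that bears it (a point fixed in the world has none). Each returns a list of dicts, best first, with "conf" (0 to 1); they miss things now and then, are a little off and sometimes report something else, mostly with a low value. They report only what shows in the picture. A call takes as long as a camera call. They do not tell look-alikes from the thing itself.
- ctrl.boxes_of(label, camera): "position" ([x, y, z] in m, in the coordinates of the camera as it stood for that picture, good to about 4 mm: the middle of the surface that is visible of it).
The state is a dict: "t": time; "joint_positions": joint angles; "dq": joint speeds; "effort": joint torques, N m; "tool_pos": TCP position; "eef_rot": TCP orientation; "wrist_force": force on the tool from outside, world axes, zero at the start; "torque": the same for the moment, N m; "grip_width": opening from 0.0 (shut) to 1.0 (fully open).
Only numpy, scipy, OpenCV 4.12 (cv2) and the standard library are available. Lean on these libraries where they do the work, as an engineer would, in place of code of your own. Each camera call takes 0.05 s, during which the arm holds its last target. There are 200 camera calls.

## Working session

There is one attempt and no reset: what is moved stays moved. The work goes in short steps, each a Python script; the robot and the scene stay as the last script left them, time stands still between calls to the robot, and variables do not carry over. Pictures are saved under pics/ and viewed, about 12 in all and at most 16, crops included, and the job is handed in when it is done.

```bash
mkdir -p pics; ls; python3 - <<'E'
from rig import ctrl
import cv2,numpy as np
print(ctrl.grip_depth, ctrl.get_state())
for n in("top","side"):
    c=ctrl.camera(n); cv2.imwrite(f"pics/{n}0.png",c["pixels"][:,:,::-1]); np.savez(f"{n}0.npz",**{k:v for k,v in c.items()})
    print(n,[k for k in c],c["fx"],c["fy"],c["cx"],c["cy"],np.round(c["extrinsics"],3).tolist())
E
```

```text
pics
0.0187 {'t': 0.0, 'joint_positions': array([-1.42597655e+00,  1.50987662e-01,  1.43800908e+00, -1.21633567e-05,
        1.55380333e+00, -1.34033051e-01]), 'dq': array([ 7.59843678e-05, -5.11220927e-04, -3.46078538e-04, -8.74317084e-04,
        1.53676790e-03, -8.91515549e-05]), 'effort': array([-2.32425067e-03, -7.13040733e+01, -5.70878863e+01, -2.81538196e-04,
        9.05326742e-03,  1.45258116e-05]), 'tool_pos': array([ 0.1581943 , -0.55256022,  0.23068544]), 'eef_rot': array([ 9.90295678e-01,  1.38975200e-01, -9.33666177e-06, -6.03668676e-04]), 'wrist_force': array([ 0.55300707,  0.178117  , -0.23837057]), 'torque': array([ 0.01964064,  0.03470589, -0.00168252]), 'grip_width': 0.9980929056578254}
top ['pixels', 'range_z', 'fx', 'fy', 'cx', 'cy', 'extrinsics'] 500.560050989862 500.560050989862 326.00930970952754 241.96440452146553 [[-0.003, 0.982, -0.19, 0.363], [-1.0, 0.002, 0.026, 0.026], [0.026, 0.19, 0.982, 0.87], [0.0, 0.0, 0.0, 1.0]]
side ['pixels', 'range_z', 'fx', 'fy', 'cx', 'cy', 'extrinsics'] 456.2796578109832 456.2796578109832 321.36239304780594 235.27133444155643 [[0.997, 0.066, -0.036, 0.523], [-0.073, 0.766, -0.639, -0.612], [-0.014, 0.64, 0.768, 0.815], [0.0, 0.0, 0.0, 1.0]]
```

View pics/top0.png

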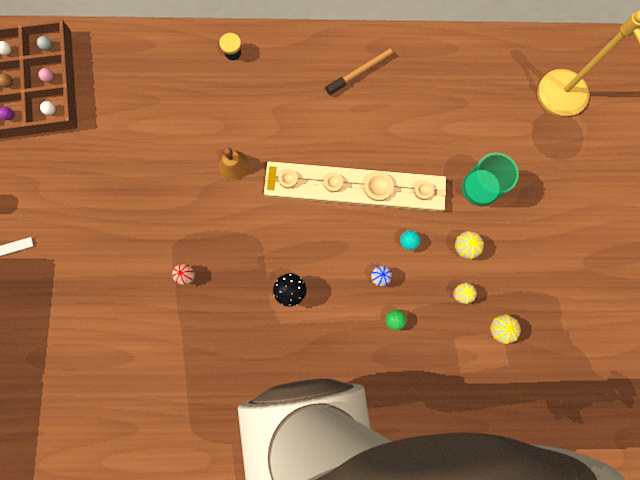

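View pics/side0.png

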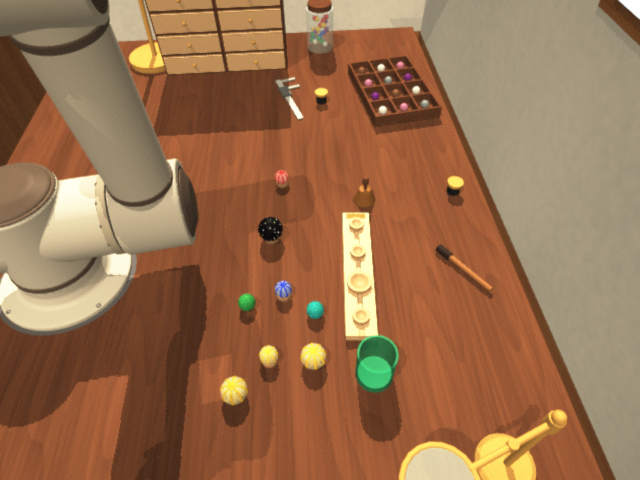

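The top view shows the bell (233,163) at the brass-plate end and the tumbler (490,180) at the plain end. The cradles are plate end (289,178), inner (334,182), wide (380,186) and plain end (425,190). This gives red to the inner cradle, blue to the plain end and yellow to the plate end.

Yellow candidates are (465,293), (470,245) and (506,329); the first looks smallest. Blue is (381,276), while turquoise (410,240) and green (396,320) are decoys. Next I measure positions and sizes.

```bash
cat > meas.py <<'E'
import cv2,numpy as np
from scipy.optimize import least_squares
from scipy import ndimage
def world(c):
    v,u=np.mgrid[:480,:640]; z=c["range_z"]
    P=np.stack([(u-c["cx"])/c["fx"]*z,-(v-c["cy"])/c["fy"]*z,-z],-1)
    E=np.array(c["extrinsics"]); W=P@E[:3,:3].T+E[:3,3]; W[z<=0]=np.nan
    return W
def sphere(W,px,zmin=0.010,R=0.04):
    p0=np.nanmedian(W[px[1]-1:px[1]+2,px[0]-1:px[0]+2].reshape(-1,3),0)
    m=(W[...,2]>zmin)&(np.linalg.norm(W[...,:2]-p0[:2],axis=-1)<R)
    l,_=ndimage.label(m); m=l==l[px[1],px[0]]; Q=W[m]
    r=least_squares(lambda s:np.linalg.norm(Q-s[:3],axis=1)-s[3],[*p0[:2],0.02,.02],loss="soft_l1",f_scale=.001).x
    return r,len(Q)
def rims(W,box):
    m=np.zeros((480,640),bool); x0,y0,x1,y1=box; m[y0:y1,x0:x1]=1
    m&=(W[...,2]>.0255)&(W[...,2]<.036)
    l,n=ndimage.label(m,np.ones((3,3))); out=[]
    for i in range(1,n+1):
        Q=W[l==i]
        if len(Q)<40: continue
        (a,b),r=cv2.minEnclosingCircle(Q[:,:2].astype(np.float32)); out.append((a,b,r,np.median(Q[:,2]),len(Q)))
    return out
E
python3 - <<'E'
from meas import *
np.set_printoptions(precision=4,suppress=True)
pts={"top":dict(onyx=(290,289),red=(183,274),blue=(381,276),yel=(465,293),yelA=(470,245),yelB=(506,329),turq=(410,240),green=(396,320)),
"side":dict(onyx=(270,229),red=(282,177),blue=(284,289),yel=(269,356),yelA=(313,356),yelB=(234,391),turq=(315,310),green=(247,302))}
box={"top":(262,155,448,215),"side":(338,208,382,345)}
for n in pts:
    c=dict(np.load(n+"0.npz")); W=world(c)
    for k,p in pts[n].items(): print(n,k,*sphere(W,p))
    for r in rims(W,box[n]): print(n,"rim",np.array(r))
    for b in ([(233,163),(490,185)] if n=="top" else [(365,195),(376,365)]): print(n,b,W[b[1],b[0]])
im=cv2.imread("pics/top0.png")[215:350,360:540]; im2=cv2.imread("pics/side0.png")[275:410,210:340]
cv2.imwrite("pics/crop1.png",np.hstack([cv2.resize(im,(440,330),interpolation=3),cv2.resize(im2,(318,330),interpolation=3)]))
E
```

```text
top onyx [0.4449 0.0644 0.0333 0.0276] 875
top red [0.4727 0.2458 0.0214 0.0171] 349
top blue [ 0.4701 -0.0917  0.0214  0.0171] 329
top yel [ 0.4402 -0.2349  0.0214  0.0171] 341
top yelA [ 0.5232 -0.2448  0.024   0.0233] 611
top yelB [ 0.3797 -0.2979  0.0237  0.0234] 677
top turq [ 0.5326 -0.1435  0.0176  0.017 ] 321
top green [ 0.3953 -0.1144  0.0175  0.0172] 343
top rim [  0.6413   0.0698   0.0172   0.0289 238.    ]
top rim [  0.6278  -0.0894   0.0261   0.0289 451.    ]
top rim [  0.6346  -0.0098   0.0173   0.0289 225.    ]
top rim [  0.6217  -0.1687   0.0178   0.0289 246.    ]
top (233, 163) [0.6625 0.1647 0.04  ]
top (490, 185) [ 0.6348 -0.2935  0.0093]
side onyx [0.4455 0.066  0.0341 0.0276] 481
side red [0.4736 0.2477 0.0218 0.0174] 155
side blue [ 0.4707 -0.09    0.022   0.0174] 234
side yel [ 0.4409 -0.2334  0.0219  0.0173] 292
side yelA [ 0.5238 -0.2433  0.0243  0.0236] 532
side yelB [ 0.3801 -0.2959  0.0241  0.0237] 616
side turq [ 0.5335 -0.1422  0.0182  0.0172] 241
side green [ 0.396  -0.113   0.018   0.0172] 237
side rim [  0.6403   0.0702   0.019    0.0295 139.    ]
side rim [  0.6343  -0.0085   0.0186   0.0293 154.    ]
side rim [  0.628   -0.0881   0.0267   0.0294 314.    ]
side rim [  0.6218  -0.167    0.0183   0.0296 201.    ]
side (365, 195) [0.6738 0.1555 0.0321]
side (376, 365) [ 0.6392 -0.2626  0.0077]
```

View pics/crop1.png

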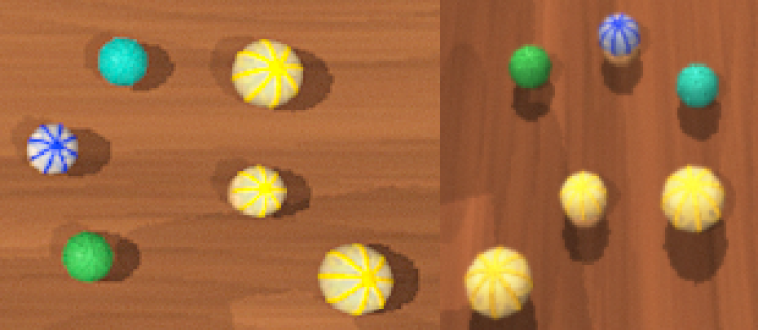

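The crop confirms the targets. Blue (52,148) is striped and sits on a ring, while turquoise and green are plain. The middle yellow (258,190) has radius 17 mm on a ring; the other two measure 23.5 mm. The two cameras agree to within 2 mm, so I use their mean. I start with the onyx.

```bash
cat > arm.py <<'E'
from rig import ctrl
import numpy as np
from scipy.spatial.transform import Rotation as R
plain=np.array([.6218,-.168]); plate=np.array([.6409,.070])
u=(plate-plain)/np.linalg.norm(plate-plain); mid=(plain+plate+np.array([.63445,-.0092])+np.array([.6279,-.0888]))/4
CR={k:mid+u*s for k,s in dict(plain=-.12,wide=-.04,inner=.04,plate=.12).items()}
ACROSS=np.arctan2(-u[0],u[1])          # jaw axis across the stand
HOV=.15
def down(jaw,pos):
    best=None
    for a in (jaw,jaw+np.pi):
        y=np.array([np.cos(a),np.sin(a),0]); z=np.array([0,0,-1.]); q=R.from_matrix(np.c_[np.cross(y,z),y,z]).as_quat()
        j=ctrl.inverse_kinematics(pos,q)
        if j is not None:
            c=np.abs(np.array(j)-ctrl.get_state()["joint_positions"]).max()
            if best is None or c<best[0]: best=(c,q)
    return best[1]
def say(m):
    s=ctrl.get_state(); print(m,"t=%.1f"%s["t"],"grip=%.3f"%s["grip_width"],s["tool_pos"].round(4),s["wrist_force"].round(1))
def pick(xy,zc,off,jaw,effort):
    h=[*xy,HOV]; ctrl.move_ptp(h,down(jaw,h))
    ctrl.movel([*xy,zc-off],vel=.12); ctrl.close_gripper(effort); say("closed")
    ctrl.movel(h,vel=.12); say("lifted")
def place(xy,zc,off):
    h=[*xy,HOV]; ctrl.move_ptp(h,down(ACROSS,h))
    ctrl.movel([*xy,zc-off+.012],vel=.12); ctrl.hold(.2)
    print("contact",ctrl.movel([*xy,zc-off-.003],vel=.02,stop_force=2.5)); say("down")
def release(): 
    ctrl.open(); p=ctrl.get_state()["tool_pos"]; ctrl.movel([*p[:2],HOV],vel=.12); say("away")
E
python3 - <<'E'
from arm import *
print(CR,ACROSS)
pick((.4452,.0652),.034,.022,ACROSS,40)
place(CR["wide"],.051,.022)
E
```

```text
{'plain': array([ 0.62166311, -0.16861543]), 'wide': array([ 0.6280627 , -0.08887181]), 'inner': array([ 0.6344623 , -0.00912819]), 'plate': array([0.64086189, 0.07061543])} -0.08008047834251467
closed t=4.2 grip=0.634 [0.4453 0.0652 0.0125] [-3.   0.2  8.6]
lifted t=5.5 grip=0.635 [0.4449 0.0652 0.1493] [-0.6  0.3 -2.8]
contact True
down t=8.3 grip=0.635 [ 0.6282 -0.0888  0.0293] [ 3.8 -0.2  2.5]
```

```bash
python3 - <<'E'
from arm import *
release()
pick((.47315,.24675),.022,.0145,ACROSS,25)
place(CR["inner"],.044,.0145)
import cv2
c=ctrl.camera("side"); cv2.imwrite("pics/s1.png",cv2.resize(c["pixels"][150:400,230:480,::-1],(600,600),interpolation=3))
E
```

```text
away t=9.9 grip=0.997 [ 0.6272 -0.0887  0.1491] [-0.2  0.8 -0.8]
closed t=13.1 grip=0.394 [0.4733 0.2468 0.0077] [ 0.4 -0.   2.3]
lifted t=14.5 grip=0.388 [0.4729 0.2466 0.1492] [-0.7  0.6  0.4]
contact True
down t=17.5 grip=0.393 [ 0.6345 -0.0092  0.0298] [0.9 0.1 3.4]
```

View pics/s1.png

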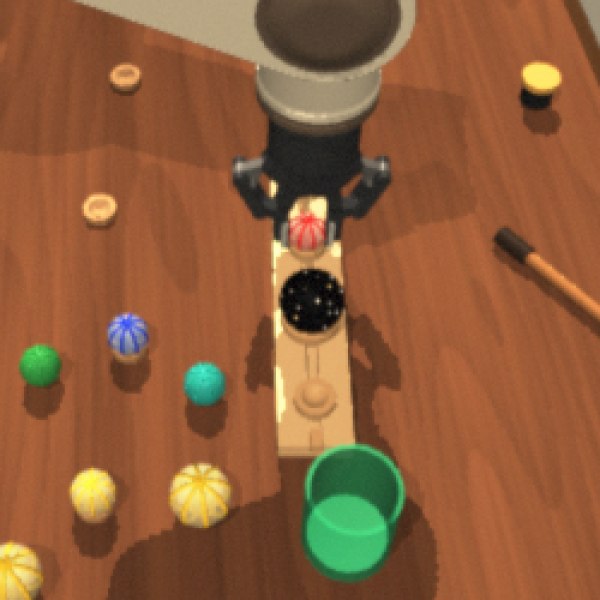

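The onyx (312,302) sits in the wide cradle, and red (307,232) is in the inner cradle, still in the jaws. I release it and go on to blue and then yellow.

```bash
python3 - <<'E'
from arm import *
import cv2
release()
d=np.radians
pick((.4704,-.0909),.022,.0145,d(78),25)
place(CR["plain"],.044,.0145); release()
c=ctrl.camera("side"); cv2.imwrite("pics/s2.png",cv2.resize(c["pixels"][150:400,230:480,::-1],(600,600),interpolation=3))
E
```

```text
away t=19.2 grip=0.998 [ 0.6337 -0.009   0.1491] [ 0.3 -0.4  0.3]
closed t=22.5 grip=0.393 [ 0.4705 -0.0909  0.0077] [0.4 2.3 3.9]
lifted t=23.8 grip=0.392 [ 0.4701 -0.0908  0.1493] [-0.8 -0.1 -0.4]
contact True
down t=27.2 grip=0.392 [ 0.6217 -0.1685  0.0296] [0.2 0.5 4.2]
away t=29.0 grip=0.999 [ 0.621  -0.1684  0.1491] [-0.1 -0.6 -0.3]
```

View pics/s2.png

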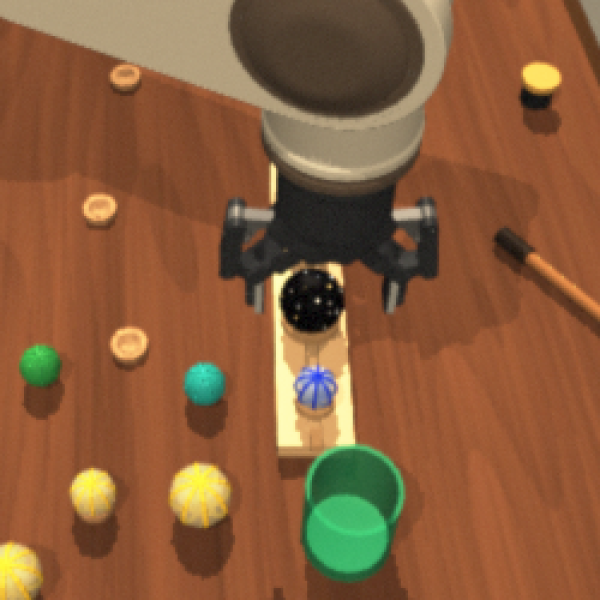

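Blue (316,387) is seated in the plain-end cradle and the tumbler hasn't moved. Yellow is next, followed by a final check with the arm pulled clear.

```bash
python3 - <<'E'
from arm import *
from meas import *
np.set_printoptions(precision=4,suppress=True)
pick((.44055,-.23415),.022,.0145,np.radians(110),25)
place(CR["plate"],.044,.0145); release()
h=[.158,-.553,.231]; ctrl.move_ptp(h,down(ACROSS,h)); say("home")
ims=[]
for n,b,pts in(("top",(200,120,540,340),dict(yel=(287,173),red=(333,177),onyx=(380,180),blue=(426,185))),("side",(210,150,480,400),dict(yel=(359,219),red=(358,246),onyx=(360,275),blue=(362,311)))):
    c=ctrl.camera(n); W=world(c)
    W0=world(dict(np.load(n+"0.npz")))
    for k,p in pts.items(): print(n,k,*sphere(W,p,.034))
    for k,q in dict(bell=(.665,.16),tumbler=(.64,-.28)).items():
        f=lambda W:np.nanmean(W[(W[...,2]>.015)&(np.hypot(W[...,0]-q[0],W[...,1]-q[1])<.07)&(np.abs(W[...,1]+.045)>.185)],0)
        print(n,k,f(W0),f(W))
    im=c["pixels"][b[1]:b[3],b[0]:b[2],::-1]; ims.append(cv2.resize(im,(400,int(400*im.shape[0]/im.shape[1])),interpolation=3))
H=max(i.shape[0] for i in ims)
cv2.imwrite("pics/fin.png",np.hstack([np.pad(i,((0,H-i.shape[0]),(0,0),(0,0))) for i in ims]))
print({k:v.round(4) for k,v in CR.items()})
E
```

```text
closed t=31.8 grip=0.388 [ 0.4407 -0.2342  0.0077] [-0.6  0.9  3.9]
lifted t=33.1 grip=0.393 [ 0.4403 -0.2339  0.1492] [-0.1  0.2 -0.6]
contact True
down t=36.3 grip=0.386 [0.6409 0.0706 0.03  ] [ 0.7 -0.2  3.6]
away t=38.0 grip=0.997 [0.6401 0.0706 0.1491] [-0.2  0.5 -0.5]
home t=40.8 grip=1.003 [ 0.1586 -0.5528  0.2309] [-0.6  0.4  0.4]
top yel [0.6412 0.0698 0.0433 0.0171] 331
top red [ 0.6345 -0.0096  0.0435  0.017 ] 320
top onyx [ 0.6279 -0.0896  0.0496  0.0276] 841
top blue [ 0.6213 -0.1691  0.0436  0.0171] 330
top bell [0.6677 0.1667 0.0376] [0.6678 0.1666 0.0377]
top tumbler [ 0.6324 -0.2786  0.0582] [ 0.6323 -0.2785  0.0581]
side yel [0.6417 0.0711 0.0446 0.0169] 188
side red [ 0.6353 -0.0086  0.0441  0.0171] 210
side onyx [ 0.6285 -0.0881  0.0506  0.0276] 595
side blue [ 0.622  -0.1675  0.0438  0.0174] 263
side bell [0.6738 0.1626 0.037 ] [0.6734 0.1623 0.037 ]
side tumbler [ 0.633  -0.2784  0.0585] [ 0.6331 -0.2785  0.0586]
{'plain': array([ 0.6217, -0.1686]), 'wide': array([ 0.6281, -0.0889]), 'inner': array([ 0.6345, -0.0091]), 'plate': array([0.6409, 0.0706])}
```

View pics/fin.png

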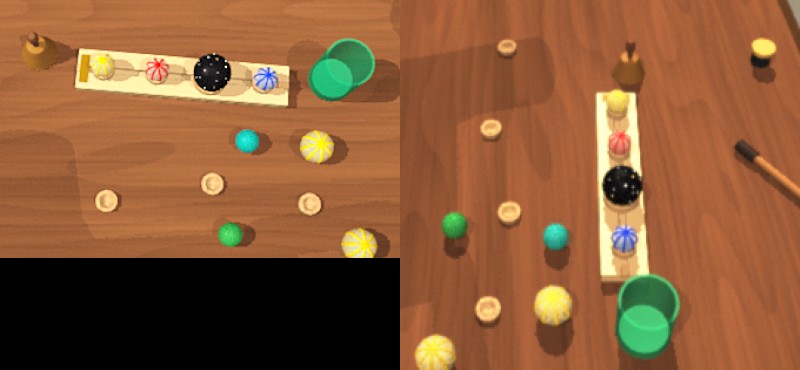

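The final picture shows, from the bell to the tumbler, yellow (103,66), red (157,70), onyx (212,72) and blue (266,79). All are seated at the expected heights, and the bell and tumbler are unmoved.

```bash
python3 -c "
from rig import ctrl
ctrl.finish_job()"
```

```text
the job is handed in; nothing more can be done
```

All four marbles are in their cradles and the job is handed in. I placed them in the order asked: onyx in the wide cradle, red in the inner cradle on the bell's side, blue in the plain end on the tumbler's side, and yellow in the brass-plate end. Each was lowered until the arm felt light contact, then released. The arm was clear by about 41 s of the 109 s allowed.

In the last pictures from both cameras:
- **Position:** every marble is within about 1.2 mm of its cradle centre.
- **Height:** the cat's-eyes sit at 43–45 mm and the onyx at 50–51 mm, against 44 and 51 mm expected.
- **Bell and tumbler:** neither moved, to within 0.5 mm, and the look-alikes were left alone.

No check failed. The two cameras differ by about 1.5 mm along the stand, which is within their calibration.

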